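# Hang the empty parts totes back on the display prong

### The job

Hang the two empty parts totes by their handles on the prong of the yellow hook stand: first the red one in the dip nearest the post, then the blue one in the dip in front of it, each hanging level by the middle of its handle and let go. Carry the totes upright and do not knock or shift anything else on the counter.

Things in the scene. Friction and masses are not known exactly. Their poses are not given: they have to be found in the camera images.
- red_tote: Red plastic open box, 90 (its x) x 130 (y) x 70 tall, rim lip to 98 x 138; about 0.25 kg. Fixed handle of 10 thick steel bar: from y = -60 and +60 up to a level bar along y, centreline z = 145, kinked up in the middle (y -14 to 14) as an inverted V to z = 155. Black flat grip sleeves on it at y = +36 and -36 (14 x 32 x 18 tall): pinch one from above. Origin: centre of underside. mm.
- blue_tote: Blue plastic open box, 90 (its x) x 130 (y) x 70 tall, rim lip to 98 x 138; about 0.25 kg. Fixed handle of 10 thick steel bar: from y = -60 and +60 up to a level bar along y, centreline z = 145, kinked up in the middle (y -14 to 14) as an inverted V to z = 155. Black flat grip sleeves on it at y = +36 and -36 (14 x 32 x 18 tall): pinch one from above. Origin: centre of underside. mm.
- red_tote_notch (a point): centreline of the peak of the red tote's handle, 155 above the tote's underside, middle of the bar; held by one sleeve, a tote sags sideways unless gripped firmly (about 100 N; it bears that)
- blue_tote_notch (a point): the same point on the blue tote; each tote is alike at both ends and weighs 0.17 to 0.34 kg
- stand: Fixed hook stand: dark base plate 200 x 140 x 12 (x -150 to +50), yellow post 30 x 30, 312 tall, on the origin (underside). A 12 thick steel prong leaves the post along the stand's -x, centreline z = 280, with two V dips 10 deep at x = -70 and -175 and an upturned tip at x = -212, top z = 300. Handles go on only over the open end: bar above the prong, tote below. mm.
- seat_back (a point): where the peak of a handle sits when hung in the dip nearer the post (284 above the table); axes as the stand's: the prong runs along -x towards its open end
- seat_front (a point): the same for the dip nearer the open end, 105 from the back one
- prong_tip (a point): centre of the upturned tip of the prong (6 radius)
- spray_can: tall slim steel can with an orange label, radius 33, 240 tall, standing loose between the totes and the hook stand, mm; origin at the centre of the underside
- carton: small brown cardboard carton 80 x 110 x 60 tall, loose, mm; origin at the centre of the underside
- paint_tin: steel tin with a green label, radius 43, 100 tall, loose, mm; origin at the centre of the underside
- screw_jar: amber glass jar, radius 34, 100 tall, loose, mm; origin at the centre of the underside
- tape_roll: grey ring-shaped roll, radius 45, 45 tall, lying flat, loose, mm; origin at the centre of the underside
- spanner: steel spanner 190 long, lying along its x axis, loose; origin at its underside, mm

How it is judged (in metres and radians):
On the way, in this order (a step that is already met when the one before it is completed fails the run):
1. the red tote hangs released and level in the back dip (distance between red_tote_notch and seat_back below 0.02 m and angle between red_tote's own z axis and vertical below 0.2 rad and contact force between red_tote and stand above 0.8 N and linear speed of red_tote below 0.15 m/s and contact force between red_tote and the fingers below 0.1 N), for 0.3 s.
2. the blue tote hangs released and level in the front dip, the red one still in the back dip (all of step 1 and distance between blue_tote_notch and seat_front below 0.02 m and angle between blue_tote's own z axis and vertical below 0.2 rad and contact force between blue_tote and stand above 0.8 N and linear speed of blue_tote below 0.15 m/s and contact force between blue_tote and the fingers below 0.1 N), for 0.3 s.
At the end, for the whole second after the job is handed in: Red tote on the back dip and blue tote on the front dip: each handle's peak within 20 mm of its seat point, borne by the stand (over 0.8 N), tilted less than 0.2 rad, slower than 0.15 m/s and not touched by the fingers (all of step 2).
It fails at once if another loose thing (can, carton, tin, jar, roll or spanner) is shifted by more than 25 mm (distance of any of spray_can, carton, paint_tin, screw_jar, tape_roll, spanner from where it was at the start of the episode above 0.025 m).
It fails at once if a tote is tipped by more than 0.6 rad (angle between any of red_tote, blue_tote's own z axis and vertical above 0.6 rad).
It also fails if it takes over 72 s, if anything falls off the work surface, if the arm or the gripper's body presses on something with over 40 N, if the wrist force passes 120 N, or if a joint passes its speed limit or range.

### The arm

A 6-joint arm with a two-finger parallel gripper is mounted at the origin on the work surface. World frame = base frame: x ahead of the robot, y to its left, z up, the work surface at z = 0. Lengths are in m, angles in degrees, forces in N, time in s.
With the tool pointing down it reaches from about 0.35 to 0.875 m from the base axis. Payload 4.2 kg.
Tool frame: the origin (TCP) lies at the very end of the fingers, on their centre line; the grasp point (between the pads) lies 19 mm behind it; z points along the fingers, y is the line along which they close (so a half turn about z gives the same grasp; the last joint's range is limited). The gripper opens to 87 mm and grips with 3 to 60 N. Pads are 19 mm wide; open, the fingers measure 117 mm over their backs; the gripper's body (75 mm by 190 mm) begins 51 mm behind the grasp point.
Start: joints at [-51.188, 22.042, 0.453, 0, -68.411, -14.817], TCP at [0.254, -0.571, 0.223] pointing down, gripper open.
Joint ranges: [-179.83, 179.83], [-69.29, 118.12], [-61.27, 80.66], [-181.25, 117.63], [-171.15, -9.14], [-177.46, 177.46]. Speed limits (degrees/s): [159.86, 159.86, 180, 180, 180, 180].

### API

Orientations are given as a 3x3 rotation matrix whose columns are the frame's x, y, z axes.
In Python, from station import r gives the robot as it stands.
- The arm moves only by the tool jog_arm, never from a script. Its argument "plan" is text: rows parted by semicolons, each of 7 numbers parted by spaces: the shift along the tool's x, y, z normalised to -1 to 1, where 1 is 0.025 m, then the turn, a rotation vector about the tool's x, y, z normalised to -1 to 1, where 1 is 8 degrees, then the closure, from -1 (fully open) to 1 (shut). A call has exactly 10 rows; each row shifts and turns the commanded pose from where the row before left it, along the tool's axes as they then stand; what a row does not reach is not made up. A row lasts 1/10 s, in which the tool goes at most 50 mm and 8.59 degrees, less where a joint would pass 70% of its speed; a pose out of reach is approached as far as the arm can. A call with a number of a shift or a turn outside -1 to 1 is refused whole. A call with a gripper value outside its range is refused whole. The fingers move at their own pace and stop on an object; the grip force is fixed at half the most. Time passes only in rows, so rows that do not move let the fingers close, or fill a call up. It gives the time, the measured TCP pose, the force, the opening and the grip force at its end, in the units of the state.
- r.sense(): the state, without advancing time (a new reading comes with each control period).
- r.capture(name): name is "side" or "top"; returns (picture, depth): 420x560x3 uint8, red, green, blue; 420x560 float32, m along the optical axis (not along the pixel's ray), 0 where there is no reading.
- r.get_calibration(name): a dict with "mtx" (3x3 intrinsics, pixels), "extrinsics" (4x4, takes a point from camera to world coordinates). Camera axes: x right, y up, looking along -z (the intrinsics and any distortion apply to the point x, -y, -z); pixel columns grow to the right and rows downward; lengths in m; the calibration is good to about 2 mm. A picture is of the moment at which its call begins. get_calibration takes no time and is no camera call.
- r.finish_job(): hands the job in; it is judged then, once.
The state is a dict: "time_s": time; "joints": joint angles; "joint_velocities": joint speeds; "effort": joint torques, N m; "tcp_pos": TCP position; "ee_rot": TCP orientation; "wrist_force": force on the tool from outside, world axes, zero at the start; "moment": the same for the moment, N m; "gripper_width": opening from 0.0 (shut) to 1.0 (fully open); "gripper_force": force on a finger pad.
Only numpy, scipy, OpenCV 4.12 (cv2) and the standard library are available. Lean on these libraries where they do the work, as an engineer would, in place of code of your own. Each camera call takes 0.05 s, during which the arm holds its last target. There are 200 camera calls.

## Working session

There is one attempt and no reset: what is moved stays moved. The work goes in short steps, Python scripts to look and compute and a tool call to move; the robot and the scene stay as the last step left them, time stands still between calls to the robot, and variables do not carry over. Pictures are saved under pics/ and viewed, at most 12 in all, crops included, and the job is handed in when it is done.

Besides the shell and the picture viewer there is one more tool, called after "Request:" in YAML: its name, and indented under it one key for each argument. jog_arm: Moves the arm, as the interface text tells. Scaled input: -1 to 1 covers 0.025 m each way for a shift and 8 degrees each way for a turn. Its arguments: {"type":"object","properties":{"plan":{"type":"string"}},"required":["plan"]}

```bash
ls; mkdir -p pics; python3 - <<'E'
from station import r
import cv2,numpy as np
s=r.sense();print(s)
for n in("side","top"):
    p,d=r.capture(n);c=r.get_calibration(n);print(n,c)
    cv2.imwrite(f"pics/{n}0.png",cv2.cvtColor(p,cv2.COLOR_RGB2BGR));np.savez(f"{n}0.npz",p=p,d=d,K=c["mtx"],E=c["extrinsics"])
E
```

```text
pics
{'time_s': 0.0, 'joints': array([-5.11881874e+01,  2.20882273e+01,  3.77638459e-01, -3.01195083e-02,
       -6.84111962e+01, -1.48167774e+01]), 'joint_velocities': array([ 0.02609692,  0.14598773,  0.00473934, -0.07648226,  0.06034492,
        0.01756568]), 'effort': array([-1.45900885e-04, -3.90665853e+01,  1.87400222e+01,  4.21991989e+00,
        1.09939880e-02, -2.11515076e-04]), 'tcp_pos': array([ 0.25392573, -0.57040778,  0.22146876]), 'ee_rot': array([[-9.13659515e-01, -4.06479256e-01, -9.51305322e-04],
       [-4.06480363e-01,  9.13657410e-01,  1.96257517e-03],
       [ 7.14210602e-05,  2.17981241e-03, -9.99997622e-01]]), 'wrist_force': array([0.37804574, 0.03220239, 0.62631987]), 'moment': array([ 0.00751896, -0.03768723,  0.03340379]), 'gripper_force': 0.0, 'gripper_width': 1.0016790177954082}
side {'mtx': array([[415.6538388 ,   0.        , 278.32099421],
       [  0.        , 415.6538388 , 208.28627357],
       [  0.        ,   0.        ,   1.        ]]), 'extrinsics': array([[-0.99190521,  0.05317989, -0.1153081 ,  0.4661073 ],
       [-0.12541237, -0.55255553,  0.82398672,  1.04208382],
       [-0.0198946 ,  0.83177779,  0.55475212,  0.91793916],
       [ 0.        ,  0.        ,  0.        ,  1.        ]])}
top {'mtx': array([[443.36795566,   0.        , 280.42161787],
       [  0.        , 443.36795566, 215.38831011],
       [  0.        ,   0.        ,   1.        ]]), 'extrinsics': array([[-0.02608063,  0.98789471, -0.15291775,  0.39620739],
       [-0.9994347 , -0.02901426, -0.01698394, -0.06038246],
       [-0.02121514,  0.15238836,  0.98809296,  1.38947168],
       [ 0.        ,  0.        ,  0.        ,  1.        ]])}
```

View pics/top0.png

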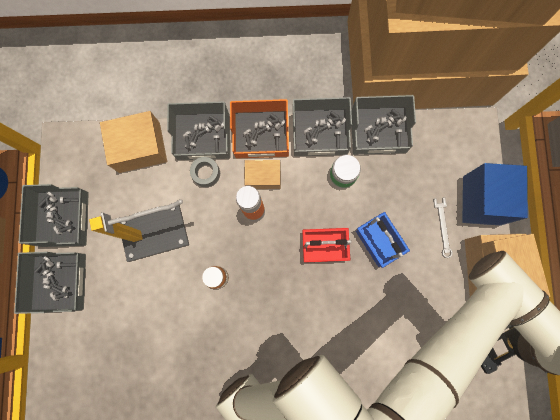

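View pics/side0.png

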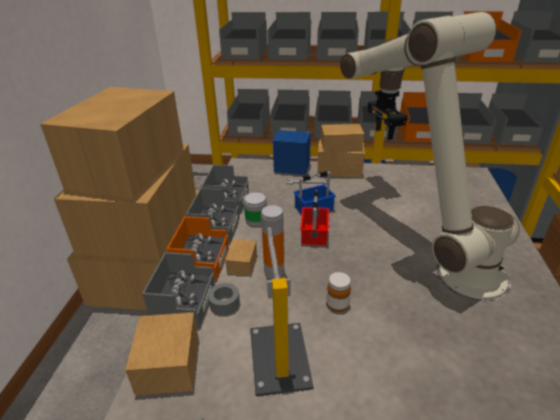

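Top view: red tote at (326,245), blue at (383,240), post (97,222) with the prong running right to about (182,205), can at (250,203), jar (214,278), tin (346,170). Side view: the same, with the prong running from the post (278,285) up to about (270,232) and the can directly beyond it.

```bash
cat > h.py <<'E'
import numpy as np,cv2
def load(n,tag="0"):
    f=np.load(f"{n}{tag}.npz");return f["p"],f["d"],f["K"],f["E"]
def cloud(p,d,K,E):
    v,u=np.mgrid[:d.shape[0],:d.shape[1]]
    P=np.stack([(u-K[0,2])/K[0,0]*d,-(v-K[1,2])/K[1,1]*d,-d],-1)@E[:3,:3].T+E[:3,3]
    P[d<=0]=np.nan;return P
def line(q):
    c=q.mean(0);w=np.linalg.svd(q-c)[2][0];t=(q-c)@w;return c,w,t.min(),t.max()
E
python3 - <<'E'
from h import *
np.set_printoptions(precision=4,suppress=True)
for n in("top","side"):
    p,d,K,E=load(n);P=cloud(p,d,K,E);hsv=cv2.cvtColor(p,cv2.COLOR_RGB2HSV);H,S,V=[hsv[...,i].astype(int) for i in range(3)]
    X,Y,Z=P[...,0],P[...,1],P[...,2]
    print(n)
    for nm,m,xr,yr in(("red",((H<6)|(H>174))&(S>150),(.25,.55),(-.3,-.05)),("blue",(H>105)&(H<130)&(S>130),(.2,.5),(-.5,-.2))):
        b=m&(X>xr[0])&(X<xr[1])&(Y>yr[0])&(Y<yr[1])&(Z>.058)&(Z<.08)
        q=P[b]; 
        if len(q)<10: print(nm,len(q));continue
        r=cv2.minAreaRect((q[:,:2]*1000).astype(np.float32));c=np.array(r[0])/1000;print(nm,len(q),"rim",r,"z",np.median(q[:,2]))
        near=(np.hypot(X-c[0],Y-c[1])<.09)&(Z>.125)&(Z<.18);h=P[near]
        if len(h)>10:
            k=line(h[:,:2]);print(" handle n",len(h),"mid",k[0]+k[1]*(k[2]+k[3])/2,"mean",k[0],"dir",k[1],"len",k[3]-k[2],"z",np.percentile(h[:,2],[5,50,95]))
    y=(H>15)&(H<32)&(S>150)&(Z>.29)&(Z<.325)&(X<.7)&(X>.1)&(Y>.2)
    q=P[y];print("post",len(q),np.median(q,0),cv2.minAreaRect((q[:,:2]*1000).astype(np.float32)) if len(q)>4 else 0)
    pr=(Z>.255)&(Z<.315)&(X>.2)&(X<.6)&(Y>.08)&(Y<.42)&~((H>15)&(H<32)&(S>120))
    q=P[pr]
    if len(q)>10:
        k=line(q[:,:2]);print("prong",len(q),k,"ends",k[0]+k[1]*k[2],k[0]+k[1]*k[3]);t=(q[:,:2]-k[0])@k[1]
        for a in np.arange(k[2],k[3],.015):
            s=q[(t>=a)&(t<a+.015)];
            if len(s):print("  ",len(s),np.median(s,0),s[:,2].max())
    # tall things map
    for nm,c in(("can",(250,203)),("jar",(214,278)),("tin",(346,170)),("carton",(262,173)),("roll",(195,165))):
        if n=="top":print(nm,P[c[1],c[0]])
E
```

```text
top
red 274 rim ((504.9915771484375, -170.40155029296875), (136.86093139648438, 90.11420440673828), 89.6075439453125) z 0.07070034935377056
 handle n 203 mid [ 0.5079 -0.1705] mean [ 0.5079 -0.1699] dir [-0.0145  0.9999] len 0.12919328381672385 z [0.1454 0.1532 0.1585]
blue 132 rim ((469.2830810546875, -356.62774658203125), (115.69412994384766, 57.5457649230957), 89.82219696044922) z 0.0707965681802708
 handle n 175 mid [ 0.5083 -0.3461] mean [ 0.5069 -0.3469] dir [-0.8685 -0.4957] len 0.1001997947320252 z [0.1448 0.1537 0.1602]
post 162 [0.555  0.4144 0.3118] ((556.5469360351562, 415.0453796386719), (30.09364128112793, 29.204076766967773), 13.139744758605957)
prong 455 (array([0.5732, 0.3462]), array([-0.2431,  0.97  ]), np.float64(-0.12513475294660212), np.float64(0.06773885563808056)) ends [0.6036 0.2248] [0.5568 0.4119]
   8 [0.5984 0.2317 0.2835] 0.28708065662273996
   18 [0.5959 0.2475 0.2776] 0.28101224163518834
   24 [0.5946 0.2618 0.2838] 0.28938831235939766
   29 [0.5924 0.2763 0.2853] 0.2900732594363413
   27 [0.5879 0.2897 0.2848] 0.28967416960469583
   29 [0.5835 0.3048 
[... 1227 characters left out ...]
.2208,  0.9753]), np.float64(-0.1306571520529496), np.float64(0.0591135935827213)) ends [0.6021 0.2218] [0.5602 0.4069]
   11 [0.5985 0.2313 0.2826] 0.2865068708075186
   11 [0.596  0.2426 0.2755] 0.27969191186177933
   4 [0.5971 0.2576 0.2806] 0.28254705470225994
   21 [0.5915 0.2721 0.284 ] 0.2860055320592422
   20 [0.5884 0.2871 0.284 ] 0.2864450183879014
   21 [0.5852 0.3017 0.284 ] 0.2863948299646609
   24 [0.5813 0.316  0.284 ] 0.28710931422713315
   29 [0.5766 0.3325 0.283 ] 0.2858051964516247
   29 [0.5745 0.3439 0.2763] 0.28318405219136966
   12 [0.5702 0.3628 0.2803] 0.28451312980547816
   12 [0.5676 0.3712 0.2844] 0.2865357148857527
   140 [0.5748 0.4066 0.2856] 0.3064287371851042
```

```bash
python3 - <<'E'
from h import *
np.set_printoptions(precision=4,suppress=True)
for n in("top","side"):
    p,d,K,E=load(n);P=cloud(p,d,K,E);hsv=cv2.cvtColor(p,cv2.COLOR_RGB2HSV);H,S,V=[hsv[...,i].astype(int) for i in range(3)]
    X,Y,Z=P[...,0],P[...,1],P[...,2]
    print(n)
    for nm,m,c in(("red",((H<6)|(H>174))&(S>150),(.507,-.17)),("blue",(H>105)&(H<130)&(S>130),(.52,-.345))):
        near=np.hypot(X-c[0],Y-c[1])<.11
        q=P[m&near&(Z>.06)&(Z<.078)];print(nm,len(q),cv2.minAreaRect((q[:,:2]*1000).astype(np.float32)),np.median(q[:,2]))
        h=P[near&(Z>.135)&(Z<.18)];k=line(h[:,:2]);print(" handle",len(h),"mid",k[0]+k[1]*(k[2]+k[3])/2,k[1],"ang",np.degrees(np.arctan2(k[1][1],k[1][0]))%180,"len",k[3]-k[2],"zmax",h[:,2].max())
        dk=h[((V[near&(Z>.135)&(Z<.18)])<60)];t=(dk[:,:2]-k[0])@k[1]
        for s in(t<t.mean(),t>t.mean()):print("  sleeve",s.sum(),np.median(dk[s],0),np.ptp(t[s]))
    q=P[(np.hypot(X-.607,Y-.043)<.06)&(Z>.225)&(Z<.26)];print("can",cv2.minEnclosingCircle((q[:,:2]*1000).astype(np.float32)),np.median(q,0))
    q=P[(np.hypot(X-.5555,Y-.415)<.04)&(Z>.306)&(Z<.32)];print("post",len(q),q.mean(0),cv2.minAreaRect((q[:,:2]*1000).astype(np.float32)))
    print("floor",np.nanmedian(Z[(X>.3)&(X<.4)&(Y>0)&(Y<.1)]))
E
```

```text
top
red 382 ((508.63763427734375, -170.2298583984375), (97.44734191894531, 137.10206604003906), 0.30840614438056946) 0.07071288559636091
 handle 200 mid [ 0.5079 -0.1705] [-0.0124  0.9999] ang 90.71207274351401 len 0.1291978274148551 zmax 0.16457523285051545
  return _methods._mean(a, axis=axis, dtype=dtype,
  ret = um.true_divide(
Traceback (most recent call last):
ValueError: zero-size array to reduction operation maximum which has no identity
```

```bash
python3 - <<'E'
from h import *
np.set_printoptions(precision=4,suppress=True)
for n in("top","side"):
    p,d,K,E=load(n);P=cloud(p,d,K,E);hsv=cv2.cvtColor(p,cv2.COLOR_RGB2HSV);H,S,V=[hsv[...,i].astype(int) for i in range(3)]
    X,Y,Z=P[...,0],P[...,1],P[...,2]
    print(n)
    for nm,m,c in(("red",((H<6)|(H>174))&(S>150),(.507,-.17)),("blue",(H>105)&(H<130)&(S>130),(.52,-.345))):
        near=np.hypot(X-c[0],Y-c[1])<.11
        q=P[m&near&(Z>.06)&(Z<.078)];print(nm,len(q),cv2.minAreaRect((q[:,:2]*1000).astype(np.float32)),np.median(q[:,2]))
        h=P[near&(Z>.135)&(Z<.18)];k=line(h[:,:2]);print(" handle",len(h),"mid",k[0]+k[1]*(k[2]+k[3])/2,k[1],"ang",np.degrees(np.arctan2(k[1][1],k[1][0]))%180,"len",k[3]-k[2],"zmax",h[:,2].max())
    q=P[(np.hypot(X-.607,Y-.043)<.06)&(Z>.225)&(Z<.26)];print("can",cv2.minEnclosingCircle((q[:,:2]*1000).astype(np.float32)),np.median(q,0))
    q=P[(np.hypot(X-.5555,Y-.415)<.04)&(Z>.306)&(Z<.32)];print("post",len(q),q.mean(0),cv2.minAreaRect((q[:,:2]*1000).astype(np.float32)))
    print("floor",np.nanmedian(Z[(X>.3)&(X<.4)&(Y>0)&(Y<.1)]))
E
```

```text
top
red 382 ((508.63763427734375, -170.2298583984375), (97.44734191894531, 137.10206604003906), 0.30840614438056946) 0.07071288559636091
 handle 200 mid [ 0.5079 -0.1705] [-0.0124  0.9999] ang 90.71207274351401 len 0.1291978274148551 zmax 0.16457523285051545
blue 337 ((519.8209838867188, -340.2415771484375), (135.96438598632812, 98.89048767089844), 29.576820373535156) 0.07083827807647225
 handle 222 mid [ 0.5202 -0.3393] [-0.8676 -0.4973] ang 29.82130597918575 len 0.12756718916785015 zmax 0.16468778768589498
can ((626.2324829101562, 45.72368240356445), 32.37919235229492) [0.6243 0.0458 0.2404]
post 170 [0.5568 0.4132 0.3117] ((553.447509765625, 412.7193908691406), (44.19219207763672, 36.417259216308594), 19.502779006958008)
floor 0.0006886521623348241
side
red 220 ((506.6354675292969, -167.01113891601562), (96.18660736083984, 145.43101501464844), 0.9514235854148865) 0.06750953217315697
 handle 85 mid [ 0.5064 -0.1654] [-0.0212  0.9998] ang 91.21329836146143 len 0.12423077591382442 zmax 0.15856760570525497
blue 184 ((518.8287963867188, -335.2441101074219), (134.5177001953125, 101.9393310546875), 29.389129638671875) 0.06629494244530126
 handle 137 mid [ 0.5167 -0.3352] [0.8655 0.501 ] ang 30.06322131107548 len 0.12886271751991307 zmax 0.15906005152267655
can ((623.6754760742188, 51.41645050048828), 32.35616683959961) [0.6229 0.0587 0.2382]
post 170 [0.5547 0.4199 0.3109] ((556.0826416015625, 419.0702819824219), (38.266971588134766, 32.04297637939453), 13.445194244384766)
floor -0.0008670710197455911
```

```bash
cat > plan.py <<'E'
# usage: plan.py x y z yaw(of tool y, deg) rows closure [tilt deg about tool y] -> rows from the measured pose
import sys,numpy as np
from scipy.spatial.transform import Rotation as Ro
from station import r
def goal(yaw,tilt=0):
    a=np.radians(yaw);y=np.array([np.cos(a),np.sin(a),0]);z=np.array([0,0,-1.]);return np.stack([np.cross(y,z),y,z],1)@Ro.from_euler("y",tilt,degrees=True).as_matrix()
x,y,z,yaw,n,c=map(float,sys.argv[1:7]);n=int(n);tilt=float(sys.argv[7]) if len(sys.argv)>7 else 0
s=r.sense();R=s["ee_rot"];p=s["tcp_pos"];G=goal(yaw,tilt);w=Ro.from_matrix(R.T@G).as_rotvec()/n;dp=(np.array([x,y,z])-p)/n
rows=[]
for i in range(n):
    rows.append(np.r_[R.T@dp/.025,np.degrees(w)/8,c]);R=R@Ro.from_rotvec(w).as_matrix()
print("delta mm",dp*n*1e3,"turn",np.degrees(w*n),"J",s["joints"].round(0))
o=["%g %g %g %g %g %g %g"%tuple(np.round(v,2)+0.) for v in rows]
for k in range(0,n,10):print("; ".join(o[k:k+10]));print()
E
python3 plan.py .5073 -.1985 .20 180.7 20 -1
```

```text
delta mm [253.33888526 371.98115649 -21.57647763] turn [ 1.00427534e-01  6.15314409e-02 -6.67156787e+01] J [-51.  22.   0.  -0. -68. -15.]
-0.77 0.47 0.04 0 0 -0.42 -1; -0.79 0.43 0.04 0 0 -0.42 -1; -0.82 0.38 0.04 0 0 -0.42 -1; -0.84 0.33 0.04 0 0 -0.42 -1; -0.85 0.28 0.04 0 0 -0.42 -1; -0.87 0.23 0.04 0 0 -0.42 -1; -0.88 0.18 0.04 0 0 -0.42 -1; -0.89 0.13 0.04 0 0 -0.42 -1; -0.9 0.08 0.04 0 0 -0.42 -1; -0.9 0.03 0.04 0 0 -0.42 -1

-0.9 -0.03 0.04 0 0 -0.42 -1; -0.9 -0.08 0.04 0 0 -0.42 -1; -0.89 -0.13 0.04 0 0 -0.42 -1; -0.88 -0.18 0.04 0 0 -0.42 -1; -0.87 -0.23 0.04 0 0 -0.42 -1; -0.85 -0.28 0.04 0 0 -0.42 -1; -0.84 -0.33 0.04 0 0 -0.42 -1; -0.82 -0.38 0.04 0 0 -0.42 -1; -0.79 -0.43 0.04 0 0 -0.42 -1; -0.77 -0.47 0.04 0 0 -0.42 -1
```

Request:
jog_arm:
  plan: "-0.77 0.47 0.04 0 0 -0.42 -1; -0.79 0.43 0.04 0 0 -0.42 -1; -0.82 0.38 0.04 0 0 -0.42 -1; -0.84 0.33 0.04 0 0 -0.42 -1; -0.85 0.28 0.04 0 0 -0.42 -1; -0.87 0.23 0.04 0 0 -0.42 -1; -0.88 0.18 0.04 0 0 -0.42 -1; -0.89 0.13 0.04 0 0 -0.42 -1; -0.9 0.08 0.04 0 0 -0.42 -1; -0.9 0.03 0.04 0 0 -0.42 -1"

```text
time_s: 1.1
tcp_pos: [0.3811, -0.3839, 0.2121]
ee_rot: [[-0.534, -0.846, -0.001], [-0.846, 0.534, 0.001], [-0.0, 0.001, -1.0]]
wrist_force: [0.5, -0.1, 0.5]
gripper_width: 1.002
gripper_force: 0.0
```

Request:
jog_arm:
  plan: "-0.9 -0.03 0.04 0 0 -0.42 -1; -0.9 -0.08 0.04 0 0 -0.42 -1; -0.89 -0.13 0.04 0 0 -0.42 -1; -0.88 -0.18 0.04 0 0 -0.42 -1; -0.87 -0.23 0.04 0 0 -0.42 -1; -0.85 -0.28 0.04 0 0 -0.42 -1; -0.84 -0.33 0.04 0 0 -0.42 -1; -0.82 -0.38 0.04 0 0 -0.42 -1; -0.79 -0.43 0.04 0 0 -0.42 -1; -0.77 -0.47 0.04 0 0 -0.42 -1"

```text
time_s: 2.1
tcp_pos: [0.5066, -0.1972, 0.2021]
ee_rot: [[0.023, -1.0, -0.001], [-1.0, -0.023, 0.0], [-0.0, 0.001, -1.0]]
wrist_force: [0.8, -0.7, -0.4]
gripper_width: 1.004
gripper_force: 0.0
```

```bash
python3 plan.py .5073 -.1985 .127 180.7 6 -1; python3 - <<'E'
from station import r
from h import *
s=r.sense();print(s["tcp_pos"],s["time_s"])
p,d=r.capture("top");c=r.get_calibration("top");cv2.imwrite("pics/t1.png",cv2.resize(cv2.cvtColor(p[150:320,230:470],cv2.COLOR_RGB2BGR),None,fx=3,fy=3))
E
```

```text
delta mm [  0.69512417  -1.34045527 -75.05429846] turn [0.05451637 0.01838062 0.63222989] J [ -4.  15. -13.  -0. -62.   6.]
0.01 0 0.5 0 0 0.01 -1; 0.01 0 0.5 0 0 0.01 -1; 0.01 0 0.5 0 0 0.01 -1; 0.01 0 0.5 0 0 0.01 -1; 0.01 0 0.5 0 0 0.01 -1; 0.01 0 0.5 0 0 0.01 -1

[ 0.50660488 -0.19715954  0.2020543 ] 2.1
```

View pics/t1.png

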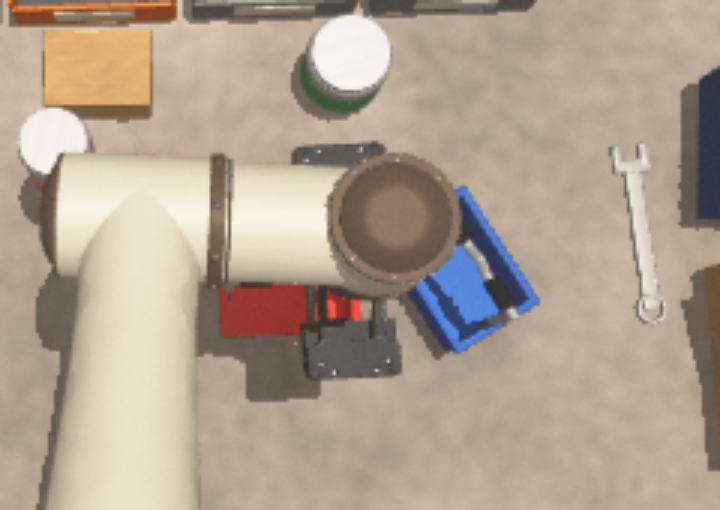

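The gripper straddles the red tote's right sleeve, with fingers above and below the handle at about (360,300). The blue tote is clear of the fingers. I'll descend and close.

Request:
jog_arm:
  plan: "0.01 0 0.5 0 0 0.01 -1; 0.01 0 0.5 0 0 0.01 -1; 0.01 0 0.5 0 0 0.01 -1; 0.01 0 0.5 0 0 0.01 -1; 0.01 0 0.5 0 0 0.01 -1; 0.01 0 0.48 0 0 0.01 -1; 0 0 0 0 0 0 -1; 0 0 0 0 0 0 0.5; 0 0 0 0 0 0 1; 0 0 0 0 0 0 1"

```text
time_s: 3.15
tcp_pos: [0.507, -0.1996, 0.1288]
ee_rot: [[0.013, -1.0, 0.002], [-1.0, -0.013, -0.0], [0.0, -0.002, -1.0]]
wrist_force: [-0.4, -0.8, -0.3]
gripper_width: 0.815
gripper_force: 0.0
```

Request:
jog_arm:
  plan: "0 0 0 0 0 0 1; 0 0 0 0 0 0 1; 0 0 0 0 0 0 1; 0 0 0 0 0 0 1; 0 0 -0.05 0 0 0 1; 0 0 -0.1 0 0 0 1; 0 0 -0.1 0 0 0 1; 0 0 -0.1 0 0 0 1; 0 0 -0.1 0 0 0 1; 0 0 0 0 0 0 1"

```text
time_s: 4.15
tcp_pos: [0.5064, -0.1996, 0.1393]
ee_rot: [[0.012, -1.0, -0.0], [-1.0, -0.012, 0.0], [-0.0, 0.0, -1.0]]
wrist_force: [-0.6, 0.4, -2.1]
gripper_width: 0.155
gripper_force: 30.0
```

```bash
cat > look.py <<'E'
import sys
from station import r
from h import *
tag=sys.argv[1]
for n in("top","side"):
    p,d=r.capture(n);c=r.get_calibration(n);np.savez(f"{n}{tag}.npz",p=p,d=d,K=c["mtx"],E=c["extrinsics"])
    cv2.imwrite(f"pics/{n}{tag}.png",cv2.cvtColor(p,cv2.COLOR_RGB2BGR))
s=r.sense();print(s["time_s"],s["tcp_pos"].round(4),s["wrist_force"].round(2),s["moment"].round(3),s["gripper_width"],s["gripper_force"])
E
python3 look.py 2;python3 - <<'E'
import cv2
cv2.imwrite("pics/s2c.png",cv2.resize(cv2.imread("pics/side2.png")[130:280,230:430],None,fx=4,fy=4))
E
```

```text
4.25 [ 0.5063 -0.1995  0.1391] [-0.53  0.47 -3.8 ] [-0.049  0.088 -0.027] 0.15768979554201593 29.99828338623047
```

View pics/s2c.png

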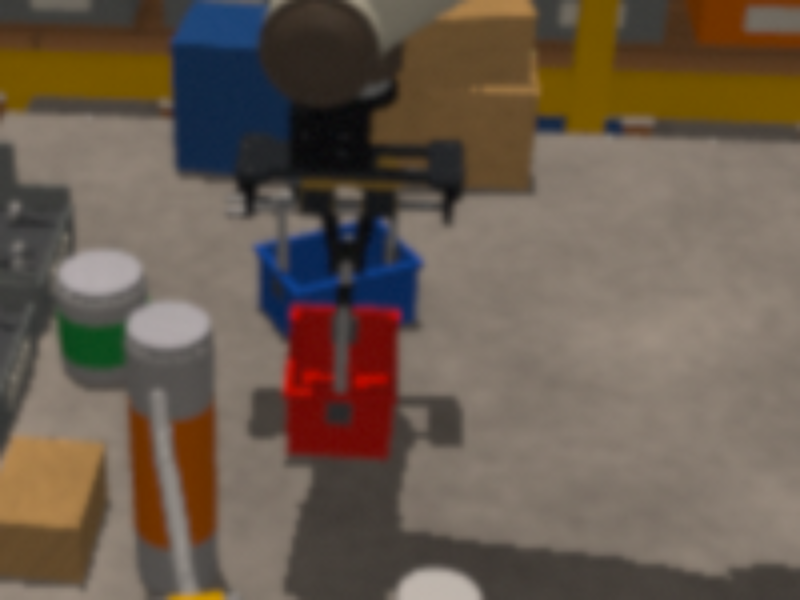

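Side crop: fingers hold the red sleeve at about (345,270), the tote's near face is at (340,415), and it looks slightly nose-down. I'll lift further and measure the tilt from the near face's plane.

Request:
jog_arm:
  plan: "0 0 -0.1 0 0 0 1; 0 0 -0.2 0 0 0 1; 0 0 -0.2 0 0 0 1; 0 0 -0.3 0 0 0 1; 0 0 -0.3 0 0 0 1; 0 0 -0.3 0 0 0 1; 0 0 -0.2 0 0 0 1; 0 0 -0.1 0 0 0 1; 0 0 0 0 0 0 1; 0 0 0 0 0 0 1"

```text
time_s: 5.25
tcp_pos: [0.5063, -0.1995, 0.1815]
ee_rot: [[0.012, -1.0, -0.001], [-1.0, -0.012, 0.0], [-0.0, 0.001, -1.0]]
wrist_force: [-0.1, 0.5, -3.0]
gripper_width: 0.158
gripper_force: 30.0
```

```bash
python3 look.py 3; cat > tilt.py <<'E'
import sys
from h import *
np.set_printoptions(precision=4,suppress=True)
tag,col=sys.argv[1:3];cx,cy=map(float,sys.argv[3:5])
for n in("side","top"):
    p,d,K,E=load(n,tag);P=cloud(p,d,K,E);hsv=cv2.cvtColor(p,cv2.COLOR_RGB2HSV);H,S=hsv[...,0].astype(int),hsv[...,1].astype(int)
    m=(((H<6)|(H>174)) if col=="red" else (H>105)&(H<130))&(S>130)&(np.hypot(P[...,0]-cx,P[...,1]-cy)<.12)&(P[...,2]<.4)
    k,l,st,_=cv2.connectedComponentsWithStats(m.astype(np.uint8));b=1+st[1:,4].argmax();print(n,st[b])
    q=P[l==b];print(" lo",np.percentile(q,2,axis=0),"hi",np.percentile(q,98,axis=0))
    # dominant planes by normals
    N=np.cross(P[2:,1:-1]-P[:-2,1:-1],P[1:-1,2:]-P[1:-1,:-2]);N/=np.linalg.norm(N,axis=-1,keepdims=True)
    Nf=np.zeros_like(P);Nf[1:-1,1:-1]=N;Nf[Nf@np.array([0,1,.5])<0]*=-1
    e=cv2.erode((l==b).astype(np.uint8),np.ones((3,3)))>0;v=Nf[e];v=v[np.isfinite(v).all(1)]
    for nm,s in(("up",v[np.abs(v[:,2])>.85]),("side",v[np.abs(v[:,2])<.5])):
        if len(s)>15:print(" ",nm,len(s),np.median(s,0))
E
python3 tilt.py 3 red .507 -.17
```

```text
5.35 [ 0.5063 -0.1995  0.1814] [-0.06  0.48 -2.17] [-0.001  0.074  0.052] 0.15894222779997202 29.9982351064682
side [301 197  29  39 894]
 lo [ 0.4593 -0.2346  0.0468] hi [ 0.5494 -0.099   0.1178]
  up 73 [-0.0355  0.1394  0.9334]
  side 485 [-0.0148  0.8764 -0.0301]
top [304 245  29  17 428]
 lo [ 0.4584 -0.1807  0.0467] hi [ 0.5096 -0.1033  0.1222]
  up 104 [-0.0049 -0.0225  0.9324]
  side 69 [0.7273 0.0933 0.1271]
```

```bash
python3 plan.py .392 .094 .305 102.6 30 1
```

```text
delta mm [-114.25682802  293.53407122  123.6300878 ] turn [ 5.11372045e-02 -2.53259123e-02  7.81115720e+01] J [ -4.  16. -14.  -0. -59.   5.]
-0.39 0.15 -0.16 0 0 0.33 1; -0.39 0.17 -0.16 0 0 0.33 1; -0.38 0.18 -0.16 0 0 0.33 1; -0.37 0.2 -0.16 0 0 0.33 1; -0.36 0.22 -0.16 0 0 0.33 1; -0.35 0.23 -0.16 0 0 0.33 1; -0.34 0.25 -0.16 0 0 0.33 1; -0.33 0.26 -0.16 0 0 0.33 1; -0.32 0.28 -0.16 0 0 0.33 1; -0.3 0.29 -0.16 0 0 0.33 1

-0.29 0.31 -0.16 0 0 0.33 1; -0.27 0.32 -0.16 0 0 0.33 1; -0.26 0.33 -0.16 0 0 0.33 1; -0.24 0.34 -0.16 0 0 0.33 1; -0.23 0.35 -0.16 0 0 0.33 1; -0.21 0.36 -0.16 0 0 0.33 1; -0.2 0.37 -0.16 0 0 0.33 1; -0.18 0.38 -0.16 0 0 0.33 1; -0.16 0.39 -0.16 0 0 0.33 1; -0.14 0.39 -0.16 0 0 0.33 1

-0.13 0.4 -0.16 0 0 0.33 1; -0.11 0.41 -0.16 0 0 0.33 1; -0.09 0.41 -0.16 0 0 0.33 1; -0.07 0.41 -0.16 0 0 0.33 1; -0.05 0.42 -0.16 0 0 0.33 1; -0.03 0.42 -0.16 0 0 0.33 1; -0.01 0.42 -0.16 0 0 0.33 1; 0.01 0.42 -0.16 0 0 0.33 1; 0.03 0.42 -0.16 0 0 0.33 1; 0.04 0.42 -0.16 0 0 0.33 1
```

Request:
jog_arm:
  plan: "-0.39 0.15 -0.16 0 0 0.33 1; -0.39 0.17 -0.16 0 0 0.33 1; -0.38 0.18 -0.16 0 0 0.33 1; -0.37 0.2 -0.16 0 0 0.33 1; -0.36 0.22 -0.16 0 0 0.33 1; -0.35 0.23 -0.16 0 0 0.33 1; -0.34 0.25 -0.16 0 0 0.33 1; -0.33 0.26 -0.16 0 0 0.33 1; -0.32 0.28 -0.16 0 0 0.33 1; -0.3 0.29 -0.16 0 0 0.33 1"

```text
time_s: 6.35
tcp_pos: [0.4681, -0.101, 0.2216]
ee_rot: [[-0.435, -0.9, -0.001], [-0.9, 0.435, 0.0], [0.0, 0.001, -1.0]]
wrist_force: [-0.2, 0.4, -2.4]
gripper_width: 0.155
gripper_force: 30.0
```

Request:
jog_arm:
  plan: "-0.29 0.31 -0.16 0 0 0.33 1; -0.27 0.32 -0.16 0 0 0.33 1; -0.26 0.33 -0.16 0 0 0.33 1; -0.24 0.34 -0.16 0 0 0.33 1; -0.23 0.35 -0.16 0 0 0.33 1; -0.21 0.36 -0.16 0 0 0.33 1; -0.2 0.37 -0.16 0 0 0.33 1; -0.18 0.38 -0.16 0 0 0.33 1; -0.16 0.39 -0.16 0 0 0.33 1; -0.14 0.39 -0.16 0 0 0.33 1"

```text
time_s: 7.35
tcp_pos: [0.4308, -0.0031, 0.2616]
ee_rot: [[-0.79, -0.613, -0.001], [-0.613, 0.79, -0.0], [0.001, 0.0, -1.0]]
wrist_force: [0.6, -0.1, -1.9]
gripper_width: 0.16
gripper_force: 30.0
```

Request:
jog_arm:
  plan: "-0.13 0.4 -0.16 0 0 0.33 1; -0.11 0.41 -0.16 0 0 0.33 1; -0.09 0.41 -0.16 0 0 0.33 1; -0.07 0.41 -0.16 0 0 0.33 1; -0.05 0.42 -0.16 0 0 0.33 1; -0.03 0.42 -0.16 0 0 0.33 1; -0.01 0.42 -0.16 0 0 0.33 1; 0.01 0.42 -0.16 0 0 0.33 1; 0.03 0.42 -0.16 0 0 0.33 1; 0 0 0 0 0 0 1"

```text
time_s: 8.35
tcp_pos: [0.398, 0.0859, 0.2981]
ee_rot: [[-0.969, -0.246, 0.001], [-0.246, 0.969, 0.001], [-0.001, 0.001, -1.0]]
wrist_force: [-0.2, 0.6, -2.4]
gripper_width: 0.156
gripper_force: 30.0
```

```bash
python3 look.py 4; python3 tilt.py 4 red .42 .1; python3 plan.py .587 .137 .305 102.6 20 1
```

```text
8.45 [0.398  0.0851 0.2975] [-0.83  0.58 -2.73] [-0.043  0.047 -0.021] 0.15923823743307633 29.998595416545868
side [ 313  214   57   43 1841]
 lo [0.3563 0.0377 0.1675] hi [0.493  0.1516 0.2338]
  up 74 [-0.0562  0.1561  0.9348]
  side 1269 [-0.1715  0.8887 -0.0344]
top [224 243  24  23 358]
 lo [0.4532 0.052  0.1632] hi [0.5025 0.1111 0.2942]
  up 69 [0.0546 0.065  0.9211]
  side 70 [0.0374 0.685  0.0866]
delta mm [189.04496822  51.92804772   7.45747453] turn [-0.00528422 -0.03365797  1.64119274] J [  35.   -3.  -20.   -0.  -73. -111.]
-0.39 0.01 -0.02 0 0 0.01 1; -0.39 0.01 -0.02 0 0 0.01 1; -0.39 0.01 -0.02 0 0 0.01 1; -0.39 0.01 -0.02 0 0 0.01 1; -0.39 0.01 -0.02 0 0 0.01 1; -0.39 0.01 -0.02 0 0 0.01 1; -0.39 0.01 -0.02 0 0 0.01 1; -0.39 0.01 -0.02 0 0 0.01 1; -0.39 0.01 -0.02 0 0 0.01 1; -0.39 0.01 -0.02 0 0 0.01 1

-0.39 0.01 -0.02 0 0 0.01 1; -0.39 0.01 -0.02 0 0 0.01 1; -0.39 0.01 -0.02 0 0 0.01 1; -0.39 0.01 -0.01 0 0 0.01 1; -0.39 0.02 -0.01 0 0 0.01 1; -0.39 0.02 -0.01 0 0 0.01 1; -0.39 0.02 -0.01 0 0 0.01 1; -0.39 0.02 -0.01 0 0 0.01 1; -0.39 0.02 -0.01 0 0 0.01 1; -0.39 0.02 -0.01 0 0 0.01 1
```

View pics/side4.png

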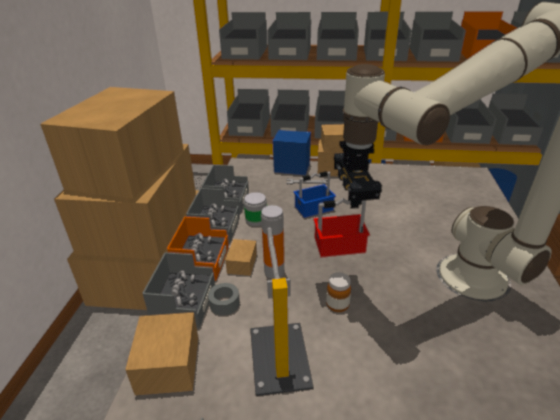

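Side view: red tote hanging from the gripper at about (342,235), roughly level. The can is at (273,235) and the prong tip near (268,232), both clear. I'll get the tilt and offsets numerically before entering the gap.

```bash
cat > sl.py <<'E'
# tote in stand coordinates (s along prong to open end, l lateral) from the side view's face
import sys
from h import *
np.set_printoptions(precision=4,suppress=True)
tag,col=sys.argv[1:3];cx,cy=map(float,sys.argv[3:5])
post=np.array([.5557,.417]);u=np.array([.218,-.976]);L=np.array([.976,.218])
p,d,K,E=load("side",tag);P=cloud(p,d,K,E);hsv=cv2.cvtColor(p,cv2.COLOR_RGB2HSV);H,S=hsv[...,0].astype(int),hsv[...,1].astype(int)
m=(((H<6)|(H>174)) if col=="red" else (H>105)&(H<130))&(S>130)&(np.hypot(P[...,0]-cx,P[...,1]-cy)<.12)&(P[...,2]<.4)
k,l,st,_=cv2.connectedComponentsWithStats(m.astype(np.uint8));q=P[l==1+st[1:,4].argmax()]
s=(q[:,:2]-post)@u;la=(q[:,:2]-post)@L;z=q[:,2]
f=s<np.percentile(s,5)+.012   # post-side face
print("face s",np.percentile(s[f],[5,50,95]),"lat",np.percentile(la[f],[1,99]),"centre",la[f].min()/2+la[f].max()/2)
b=np.arange(la[f].min()+.005,la[f].max()-.005,.01);lo=[];hi=[]
for a in b:
    w=f&(abs(la-a)<.006);lo.append(z[w].min());hi.append(z[w].max())
print("low edge",np.polyfit(b,lo,1),np.mean(lo),"high",np.polyfit(b,hi,1),np.mean(hi))
E
python3 sl.py 4 red .42 .1
```

```text
face s [0.2384 0.2429 0.2468] lat [-0.2627 -0.1343] centre -0.19802574889137525
low edge [-0.0231  0.1605] 0.16511959054301276 high [0.0019 0.2342] 0.2337924559988226
```

Request:
jog_arm:
  plan: "-0.39 0.01 -0.02 0 0 0.02 1; -0.39 0.01 -0.02 0 0 0.02 1; -0.39 0.01 -0.02 0 0 0.02 1; -0.39 0.01 -0.02 0 0 0.02 1; -0.39 0.01 -0.02 0 0 0.02 1; -0.39 0.01 -0.02 0 0 0.02 1; -0.39 0.01 -0.02 0 0 0.02 1; -0.39 0.01 -0.02 0 0 0.02 1; -0.39 0.01 -0.02 0 0 0.02 1; 0 0 0 0 0 0.02 1"

```text
time_s: 9.45
tcp_pos: [0.4842, 0.1083, 0.3021]
ee_rot: [[-0.976, -0.217, 0.0], [-0.217, 0.976, -0.0], [-0.0, -0.0, -1.0]]
wrist_force: [-0.3, -0.6, -2.6]
gripper_width: 0.161
gripper_force: 30.0
```

```bash
python3 plan.py .5884 .1374 .305 102.6 13 1
```

```text
delta mm [104.17913869  29.091964     2.93666289] turn [-0.00975861  0.00292815 -0.07142777] J [  31.    6.   -9.    0.  -74. -109.]
-0.33 0.02 -0.01 0 0 0 1; -0.33 0.02 -0.01 0 0 0 1; -0.33 0.02 -0.01 0 0 0 1; -0.33 0.02 -0.01 0 0 0 1; -0.33 0.02 -0.01 0 0 0 1; -0.33 0.02 -0.01 0 0 0 1; -0.33 0.02 -0.01 0 0 0 1; -0.33 0.02 -0.01 0 0 0 1; -0.33 0.02 -0.01 0 0 0 1; -0.33 0.02 -0.01 0 0 0 1

-0.33 0.02 -0.01 0 0 0 1; -0.33 0.02 -0.01 0 0 0 1; -0.33 0.02 -0.01 0 0 0 1
```

Request:
jog_arm:
  plan: "-0.42 0.08 -0.05 0 0 0 1; -0.42 0.08 -0.05 0 0 0 1; -0.42 0.08 -0.02 0 0 0 1; -0.42 0 0 0 0 0 1; -0.42 0 0 0 0 0 1; -0.42 0 0 0 0 0 1; -0.42 0 0 0 0 0 1; -0.42 0 0 0 0 0 1; -0.42 0 0 0 0 0 1; -0.42 0 0 0 0 0 1"

```text
time_s: 10.45
tcp_pos: [0.5851, 0.1367, 0.3052]
ee_rot: [[-0.976, -0.217, -0.0], [-0.217, 0.976, -0.0], [0.0, 0.0, -1.0]]
wrist_force: [0.5, 0.5, -3.1]
gripper_width: 0.16
gripper_force: 30.0
```

```bash
python3 look.py 5; python3 sl.py 5 red .61 .143; python3 - <<'E'
from h import *
p,d,K,E=load("side","5");a=p[140:300,200:360]
q,*_=load("top","5");b=q[130:290,140:340]
f=lambda i:cv2.resize(cv2.cvtColor(i,cv2.COLOR_RGB2BGR),(400,int(400*i.shape[0]/i.shape[1])))
A,B=f(a),f(b);B=cv2.copyMakeBorder(B,0,A.shape[0]-B.shape[0],0,0,0);cv2.imwrite("pics/c5.png",np.hstack([A,B]))
E
```

```text
10.55 [0.5854 0.1369 0.3046] [ 0.52 -0.7  -2.82] [-0.059  0.082 -0.031] 0.1580733315990697 29.99865084886551
face s [0.2303 0.2345 0.2378] lat [-0.0664  0.0596] centre -0.002946641999480422
low edge [-0.0161  0.1742] 0.17431683918837984 high [-0.0131  0.2407] 0.24079577190400014
```

View pics/c5.png

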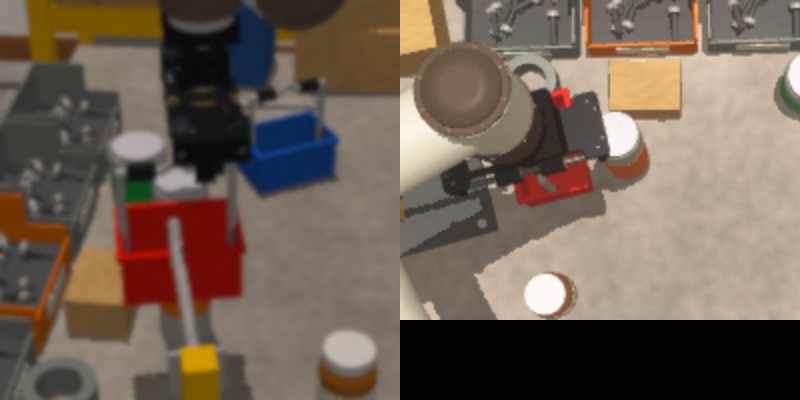

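Left (side): the red tote sits in the gap, its handle plane just outside the prong tip, roughly centred on the prong (about (172,225)). Right (top): the can at (622,135) is not touched. I'll slide in along the prong.

Request:
jog_arm:
  plan: "-0.1 0.2 0 0 0 0 1; 0 0.4 0 0 0 0 1; 0 0.4 0 0 0 0 1; 0 0.4 0 0 0 0 1; 0 0.4 0 0 0 0 1; 0 0.4 0 0 0 0 1; 0 0.4 0 0 0 0 1; 0 0.4 0 0 0 0 1; 0 0.4 0 0 0 0 1; 0 0.4 0 0 0 0 1"

```text
time_s: 11.55
tcp_pos: [0.5658, 0.2307, 0.3053]
ee_rot: [[-0.976, -0.217, -0.0], [-0.217, 0.976, -0.0], [0.0, -0.0, -1.0]]
wrist_force: [-0.6, 0.1, -3.3]
gripper_width: 0.161
gripper_force: 30.0
```

Request:
jog_arm:
  plan: "0 0.4 0 0 0 0 1; 0 0.4 0 0 0 0 1; 0 0.4 0 0 0 0 1; 0 0.4 0 0 0 0 1; 0 0.4 0 0 0 0 1; 0 0.4 0 0 0 0 1; 0 0.4 0 0 0 0 1; 0 0.4 0 0 0 0 1; 0 0.4 0 0 0 0 1; 0 0.4 0 0 0 0 1"

```text
time_s: 12.55
tcp_pos: [0.544, 0.3283, 0.3053]
ee_rot: [[-0.976, -0.217, -0.0], [-0.217, 0.976, -0.0], [0.0, -0.0, -1.0]]
wrist_force: [-0.6, 0.2, -2.1]
gripper_width: 0.16
gripper_force: 30.0
```

```bash
python3 look.py 6; python3 sl.py 6 red .58 .33; python3 - <<'E'
import numpy as np
from station import r
t=r.sense()["tcp_pos"][:2]-[.5557,.417];print("s",t@[.218,-.976],"l",t@[.976,.218],r.sense()["joints"].round())
E
```

```text
12.65 [0.5439 0.3289 0.305 ] [-0.67  0.19 -1.97] [0.144 0.135 0.015] 0.15656542378142596 29.999272227287292
face s [0.0333 0.0374 0.0402] lat [0.0168 0.0644] centre 0.04087424478135586
low edge [-0.0207  0.1722] 0.1714300597156666 high [-0.4554  0.2617] 0.24519428645364943
s 0.08345323802125199 l -0.03071981229554353 [  46.   21.   10.   -0.  -79. -123.]
```

View pics/side6.png

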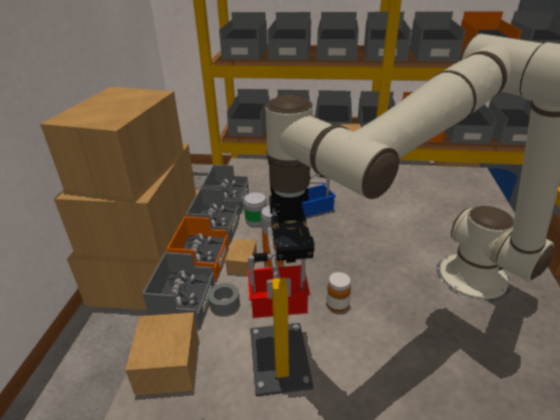

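The tote is on the prong at about (278,290), just in front of the post, with the can and jar undisturbed. I'll move another 11 mm in and lower.

Request:
jog_arm:
  plan: "-0.03 0.2 0 0 0 0 1; -0.03 0.24 0 0 0 0 1; 0 0 0.2 0 0 0 1; 0 0 0.3 0 0 0 1; 0 0 0.3 0 0 0 1; 0 0 0.3 0 0 0 1; 0 0 0.3 0 0 0 1; 0 0 0.2 0 0 0 1; 0 0 0.1 0 0 0 1; 0 0 0 0 0 0 1"

```text
time_s: 13.65
tcp_pos: [0.5452, 0.3398, 0.2649]
ee_rot: [[-0.976, -0.218, 0.006], [-0.218, 0.976, 0.004], [-0.007, 0.003, -1.0]]
wrist_force: [3.5, 2.7, 2.6]
gripper_width: 0.157
gripper_force: 30.0
```

```bash
python3 look.py 7; python3 sl.py 7 red .58 .33; python3 - <<'E'
import numpy as np
from station import r
t=r.sense()["tcp_pos"][:2]-[.5557,.417];print("s",t@[.218,-.976],"l",t@[.976,.218])
E
```

```text
13.75 [0.5451 0.3398 0.2648] [4.55 2.56 3.47] [ 0.894 -1.52   0.095] 0.15672114558247927 30.00486195087433
face s [0.0237 0.0274 0.0304] lat [0.0171 0.0681] centre 0.04351605731404136
low edge [-0.0356  0.1321] 0.13057040456101826 high [-1.086   0.2592] 0.21388329472476036
s 0.07308369879946724 l -0.02716486320521879
```

Contact came about 5 mm early, with a 5 N sideways push toward +L, so the peak is off-centre. I'll shift a few mm that way and lower on.

Request:
jog_arm:
  plan: "-0.05 0 0 0 0 0 1; -0.05 0 0 0 0 0 1; -0.05 0 0.04 0 0 0 1; 0 0 0.04 0 0 0 1; 0 0 0.04 0 0 0 1; 0 0 0 0 0 0 1; 0 0 0 0 0 0 1; 0 0 0 0 0 0 1; 0 0 0 0 0 0 1; 0 0 0 0 0 0 1"

```text
time_s: 14.75
tcp_pos: [0.5459, 0.3397, 0.2623]
ee_rot: [[-0.976, -0.219, 0.0], [-0.219, 0.976, 0.001], [-0.0, 0.001, -1.0]]
wrist_force: [-4.7, 2.3, 10.6]
gripper_width: 0.16
gripper_force: 30.0
```

```bash
python3 look.py 8; python3 - <<'E'
import numpy as np
from station import r
s=r.sense();t=s["tcp_pos"][:2]-[.5557,.417];f=s["wrist_force"][:2];print("s",t@[.218,-.976],"l",t@[.976,.218],"fs",f@[.218,-.976],"fl",f@[.976,.218]);print(s["ee_rot"])
from h import *
p,d,K,E=load("side","8");cv2.imwrite("pics/c8.png",cv2.resize(cv2.cvtColor(p[220:340,220:340],cv2.COLOR_RGB2BGR),(600,600)))
E
```

```text
14.85 [0.5459 0.3397 0.2622] [-4.72  2.84  9.71] [0.654 0.994 0.111] 0.1572053564213306 29.99906837940216
s 0.07329545694815125 l -0.026398828937258673 fs -3.801342070694865 fl -3.9848079316183362
[[-9.75819955e-01 -2.18575875e-01  4.43606890e-05]
 [-2.18575680e-01  9.75819319e-01  1.15232268e-03]
 [-2.95157956e-04  1.11476330e-03 -9.99999335e-01]]
```

View pics/c8.png

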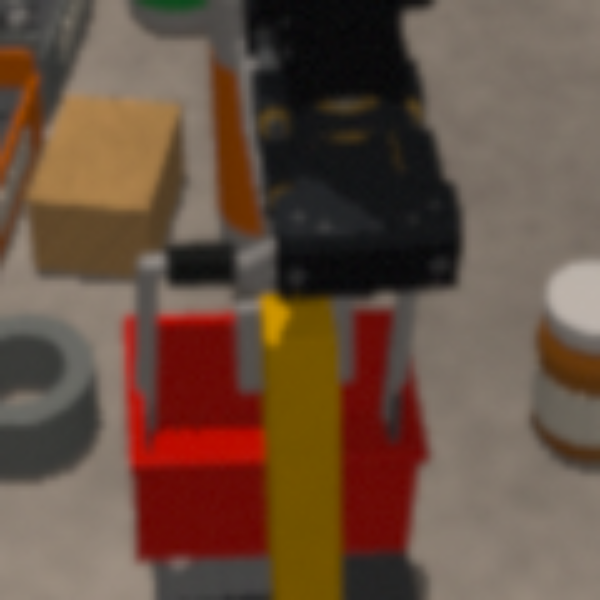

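Side crop: the handle peak rests on the prong right in front of the post, and the tote looks level. The gripper body is just above the post top, at about (370,270). The force is 10 N upward, so it's seated. I'll ease off, open partway because the post is close, and rise.

Request:
jog_arm:
  plan: "0.04 0.06 -0.03 0 0 0 1; 0 0.04 -0.03 0 0 0 1; 0 0 0 0 0 0 1; 0 0 0 0 0 0 0.4; 0 0 0 0 0 0 0.2; 0 0 0 0 0 0 0.2; 0 0 0 0 0 0 0.2; 0 0 0 0 0 0 0.2; 0 0 0 0 0 0 0.2; 0 0 0 0 0 0 0.2"

```text
time_s: 15.85
tcp_pos: [0.5454, 0.3416, 0.2612]
ee_rot: [[-0.976, -0.217, -0.0], [-0.217, 0.976, -0.0], [0.0, -0.0, -1.0]]
wrist_force: [-0.3, 0.4, -0.4]
gripper_width: 0.397
gripper_force: 0.0
```

Request:
jog_arm:
  plan: "0 0 -0.2 0 0 0 0.2; 0 0 -0.4 0 0 0 0.2; 0 0 -0.6 0 0 0 0.2; 0 0 -0.8 0 0 0 0.2; 0 0 -0.8 0 0 0 0.2; 0 0 -0.8 0 0 0 0.2; 0 0 -0.6 0 0 0 0.2; 0.8 0 0 0 0 0 0.2; 0.8 0 0 0 0 0 0.2; 0.8 0 0 0 0 0 0.2"

```text
time_s: 16.85
tcp_pos: [0.4864, 0.3283, 0.3674]
ee_rot: [[-0.976, -0.217, 0.001], [-0.217, 0.976, 0.001], [-0.001, 0.001, -1.0]]
wrist_force: [-0.7, 0.4, -0.3]
gripper_width: 0.404
gripper_force: 0.0
```

```bash
python3 look.py 9; python3 sl.py 9 red .58 .33; python3 plan.py .49 -.35 .22 119.8 30 -1;  python3 - <<'E'
from h import *
post=np.array([.5557,.417]);u=np.array([.218,-.976]);L=np.array([.976,.218])
for n in("top","side"):
    p,d,K,E=load(n,"9");P=cloud(p,d,K,E);f=(P[...,:2]-post)
    s,l,z=f@u,f@L,P[...,2];m=(s>.02)&(s<.3)&(abs(l)<.075)&(z>.25)&(z<.32)
    a=m&(abs(l)>.025)
    print(n,a.sum(),"handle s",np.median(s[a]) if a.any() else 0,"z at l<0,l>0",np.median(z[a&(l<0)]),np.median(z[a&(l>0)]))
p,*_=load("side","9");cv2.imwrite("pics/c9.png",cv2.resize(cv2.cvtColor(p[180:340,200:360],cv2.COLOR_RGB2BGR),(600,600)))
E
```

```text
16.95 [0.4855 0.3281 0.3688] [0.01 0.77 0.4 ] [ 0.004 -0.003  0.056] 0.39756353391397287 0.0
face s [0.021  0.0253 0.0281] lat [0.017 0.067] centre 0.04252015194631553
low edge [0.0232 0.1282] 0.12912587880995383 high [-1.15    0.2592] 0.21123746900175738
delta mm [   4.45126959 -678.08771146 -148.80041843] turn [  0.07612619   0.16396629 -17.17170501] J [  50.   15.   10.    0.  -85. -127.]
0.19 -0.88 0.2 0 0 -0.07 -1; 0.2 -0.88 0.2 0 0 -0.07 -1; 0.21 -0.88 0.2 0 0 -0.07 -1; 0.22 -0.88 0.2 0 0 -0.07 -1; 0.23 -0.88 0.2 0 0 -0.07 -1; 0.24 -0.87 0.2 0 0 -0.07 -1; 0.24 -0.87 0.2 0 0 -0.07 -1; 0.25 -0.87 0.2 0 0 -0.07 -1; 0.26 -0.87 0.2 0 0 -0.07 -1; 0.27 -0.86 0.2 0 0 -0.07 -1

0.28 -0.86 0.2 0 0 -0.07 -1; 0.29 -0.86 0.2 0 0 -0.07 -1; 0.3 -0.85 0.2 0 0 -0.07 -1; 0.3 -0.85 0.2 0 0 -0.07 -1; 0.31 -0.85 0.2 0 0 -0.07 -1; 0.32 -0.85 0.2 0 0 -0.07 -1; 0.33 -0.84 0.2 0 0 -0.07 -1; 0.34 -0.84 0.2 0 0 -0.07 -1; 0.35 -0.84 0.2 0 0 -0.07 -1; 0.36 -0.83 0.2 0 0 -0.07 -1

0.36 -0.83 0.2 0 0 -0.07 -1; 0.37 -0.82 0.2 0 0 -0.07 -1; 0.38 -0.82 0.2 0 0 -0.07 -1; 0.39 -0.82 0.2 0 0 -0.07 -1; 0.4 -0.81 0.2 0 0 -0.07 -1; 0.4 -0.81 0.2 0 0 -0.07 -1; 0.41 -0.8 0.2 0 0 -0.07 -1; 0.42 -0.8 0.2 0 0 -0.07 -1; 0.43 -0.8 0.2 0 0 -0.07 -1; 0.44 -0.79 0.2 0 0 -0.07 -1

top 103 handle s 0.07330366512189528 z at l<0,l>0 nan 0.2819823512473094
side 322 handle s 0.06533580022038224 z at l<0,l>0 0.2761002490355614 0.2768140391192704
  return _methods._mean(a, axis=axis, dtype=dtype,
  ret = ret.dtype.type(ret / rcount)
```

View pics/c9.png

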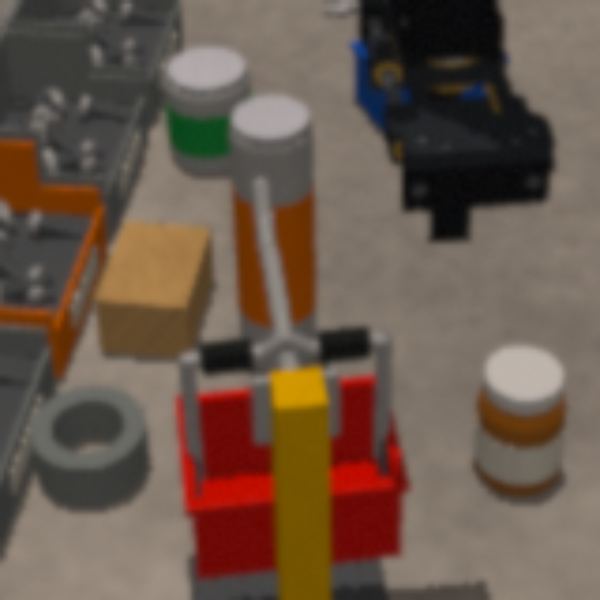

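The red tote hangs level on the prong (handle z 0.276 on both sides, s ≈ 0.07), released, with the can, jar and roll undisturbed. Next, the blue one.

Request:
jog_arm:
  plan: "0.19 -0.88 0.1 0 0 -0.07 0.2; 0.2 -0.88 0.1 0 0 -0.07 0.2; 0.21 -0.88 0.2 0 0 -0.07 -1; 0.22 -0.88 0.2 0 0 -0.07 -1; 0.23 -0.88 0.2 0 0 -0.07 -1; 0.24 -0.87 0.2 0 0 -0.07 -1; 0.24 -0.87 0.2 0 0 -0.07 -1; 0.25 -0.87 0.2 0 0 -0.07 -1; 0.26 -0.87 0.2 0 0 -0.07 -1; 0.27 -0.86 0.2 0 0 -0.07 -1"

```text
time_s: 17.95
tcp_pos: [0.4887, 0.1016, 0.3219]
ee_rot: [[-0.95, -0.312, 0.001], [-0.312, 0.95, 0.0], [-0.001, -0.0, -1.0]]
wrist_force: [0.7, 0.4, 0.7]
gripper_width: 0.976
gripper_force: 0.0
```

Request:
jog_arm:
  plan: "0.28 -0.86 0.2 0 0 -0.07 -1; 0.29 -0.86 0.2 0 0 -0.07 -1; 0.3 -0.85 0.2 0 0 -0.07 -1; 0.3 -0.85 0.2 0 0 -0.07 -1; 0.31 -0.85 0.2 0 0 -0.07 -1; 0.32 -0.85 0.2 0 0 -0.07 -1; 0.33 -0.84 0.2 0 0 -0.07 -1; 0.34 -0.84 0.2 0 0 -0.07 -1; 0.35 -0.84 0.2 0 0 -0.07 -1; 0.36 -0.83 0.2 0 0 -0.07 -1"

```text
time_s: 18.95
tcp_pos: [0.4892, -0.1251, 0.2719]
ee_rot: [[-0.915, -0.403, 0.001], [-0.403, 0.915, -0.0], [-0.001, -0.001, -1.0]]
wrist_force: [0.3, 0.2, -0.5]
gripper_width: 1.002
gripper_force: 0.0
```

```bash
python3 plan.py .493 -.353 .20 119.8 10 -1;python3 look.py 10; python3 - <<'E'
from h import *
p,d,K,E=load("top","10");P=cloud(p,d,K,E);hsv=cv2.cvtColor(p,cv2.COLOR_RGB2HSV);H,S=hsv[...,0].astype(int),hsv[...,1].astype(int)
near=np.hypot(P[...,0]-.52,P[...,1]+.34)<.11
q=P[near&(H>105)&(H<130)&(S>130)&(P[...,2]>.06)&(P[...,2]<.078)];print(len(q),cv2.minAreaRect((q[:,:2]*1000).astype(np.float32)))
E
```

```text
delta mm [   3.84909949 -227.88959679  -71.91933378] turn [-0.0512134   0.06671103 -6.02628571] J [  4.   8. -11.   0. -70. -70.]
0.35 -0.84 0.29 0 0 -0.08 -1; 0.36 -0.84 0.29 0 0 -0.08 -1; 0.37 -0.83 0.29 0 0 -0.08 -1; 0.38 -0.83 0.29 0 0 -0.08 -1; 0.39 -0.82 0.29 0 0 -0.08 -1; 0.4 -0.82 0.29 0 0 -0.08 -1; 0.41 -0.82 0.29 0 0 -0.08 -1; 0.41 -0.81 0.29 0 0 -0.08 -1; 0.42 -0.81 0.29 0 0 -0.08 -1; 0.43 -0.8 0.29 0 0 -0.08 -1

19.05 [ 0.4886 -0.1258  0.2711] [-0.35  0.05 -0.37] [0.015 0.091 0.006] 0.9977200612790793 0.0
354 ((519.8831176757812, -340.46295166015625), (136.153564453125, 97.56848907470703), 29.52973747253418)
```

Request:
jog_arm:
  plan: "0.35 -0.84 0.29 0 0 -0.08 -1; 0.36 -0.84 0.29 0 0 -0.08 -1; 0.37 -0.83 0.29 0 0 -0.08 -1; 0.38 -0.83 0.29 0 0 -0.08 -1; 0.39 -0.82 0.29 0 0 -0.08 -1; 0.4 -0.82 0.29 0 0 -0.08 -1; 0.41 -0.82 0.29 0 0 -0.08 -1; 0.41 -0.81 0.29 0 0 -0.08 -1; 0.42 -0.81 0.29 0 0 -0.08 -1; 0.43 -0.8 0.29 0 0 -0.08 -1"

```text
time_s: 20.05
tcp_pos: [0.4939, -0.3524, 0.1992]
ee_rot: [[-0.864, -0.503, 0.001], [-0.503, 0.864, -0.001], [-0.001, -0.001, -1.0]]
wrist_force: [0.7, -0.0, 0.0]
gripper_width: 0.997
gripper_force: 0.0
```

```bash
python3 plan.py .493 -.353 .128 119.8 7 -1
```

```text
delta mm [ -0.90097575  -0.62236312 -71.17052288] turn [-0.06219856  0.03723517  0.40596541] J [-20.  21.  -4.   0. -64. -40.]
0.01 0 0.41 0 0 0.01 -1; 0.01 0 0.41 0 0 0.01 -1; 0.01 0 0.41 0 0 0.01 -1; 0.01 0 0.41 0 0 0.01 -1; 0.01 0 0.41 0 0 0.01 -1; 0.01 0 0.41 0 0 0.01 -1; 0.01 0 0.41 0 0 0.01 -1
```

Request:
jog_arm:
  plan: "0 0 0.47 0 0 0.01 -1; 0 0 0.47 0 0 0.01 -1; 0 0 0.47 0 0 0.01 -1; 0 0 0.47 0 0 0.01 -1; 0 0 0.47 0 0 0.01 -1; 0 0 0.47 0 0 0.01 -1; 0 0 0 0 0 0 -1; 0 0 0 0 0 0 0.5; 0 0 0 0 0 0 1; 0 0 0 0 0 0 1"

```text
time_s: 21.05
tcp_pos: [0.4933, -0.3518, 0.129]
ee_rot: [[-0.869, -0.495, 0.001], [-0.495, 0.869, -0.001], [-0.001, -0.001, -1.0]]
wrist_force: [0.3, -0.6, -0.6]
gripper_width: 0.81
gripper_force: 0.0
```

Request:
jog_arm:
  plan: "0 0 0 0 0 0 1; 0 0 0 0 0 0 1; 0 0 0 0 0 0 1; 0 0 0 0 0 0 1; 0 0 0 0 0 0 1; 0 0 -0.05 0 0 0 1; 0 0 -0.1 0 0 0 1; 0 0 -0.1 0 0 0 1; 0 0 -0.1 0 0 0 1; 0 0 -0.1 0 0 0 1"

```text
time_s: 22.05
tcp_pos: [0.4926, -0.3514, 0.1393]
ee_rot: [[-0.869, -0.495, -0.001], [-0.495, 0.869, 0.001], [0.0, 0.001, -1.0]]
wrist_force: [-0.5, -0.2, -1.4]
gripper_width: 0.157
gripper_force: 29.9
```

Request:
jog_arm:
  plan: "0 0 -0.1 0 0 0 1; 0 0 -0.2 0 0 0 1; 0 0 -0.2 0 0 0 1; 0 0 -0.3 0 0 0 1; 0 0 -0.3 0 0 0 1; 0 0 -0.3 0 0 0 1; 0 0 -0.2 0 0 0 1; 0 0 -0.1 0 0 0 1; 0 0 0 0 0 0 1; 0 0 0 0 0 0 1"

```text
time_s: 23.05
tcp_pos: [0.4927, -0.3514, 0.1818]
ee_rot: [[-0.869, -0.495, -0.001], [-0.495, 0.869, 0.0], [0.0, 0.001, -1.0]]
wrist_force: [0.8, -0.4, -1.6]
gripper_width: 0.159
gripper_force: 29.9
```

```bash
python3 look.py 11; python3 tilt.py 11 blue .519 -.338;python3 plan.py .392 .094 .305 102.6 30 1
```

```text
23.15 [ 0.4926 -0.3514  0.1816] [ 0.01 -0.08 -3.05] [-0.032  0.074 -0.03 ] 0.16146991562227592 29.888681919837836
side [295 174  41  33 903]
 lo [ 0.4454 -0.4014  0.0542] hi [ 0.5857 -0.2661  0.1201]
  up 55 [-0.0407  0.4421  0.8501]
  side 520 [-0.4106  0.7849 -0.0737]
top [374 236   8   4  15]
 lo [ 0.5233 -0.3378  0.0499] hi [ 0.5314 -0.3186  0.0598]
delta mm [-100.59888118  445.44450392  123.44828529] turn [ 0.04595694 -0.04041692 17.0694215 ] J [-20.  22.  -6.  -0. -62. -40.]
-0.18 0.58 -0.16 0 0 0.07 1; -0.17 0.58 -0.16 0 0 0.07 1; -0.17 0.59 -0.16 0 0 0.07 1; -0.16 0.59 -0.16 0 0 0.07 1; -0.15 0.59 -0.16 0 0 0.07 1; -0.15 0.59 -0.16 0 0 0.07 1; -0.14 0.59 -0.16 0 0 0.07 1; -0.14 0.59 -0.16 0 0 0.07 1; -0.13 0.59 -0.16 0 0 0.07 1; -0.12 0.6 -0.16 0 0 0.07 1

-0.12 0.6 -0.16 0 0 0.07 1; -0.11 0.6 -0.16 0 0 0.07 1; -0.11 0.6 -0.16 0 0 0.07 1; -0.1 0.6 -0.16 0 0 0.07 1; -0.09 0.6 -0.16 0 0 0.07 1; -0.09 0.6 -0.16 0 0 0.07 1; -0.08 0.6 -0.16 0 0 0.07 1; -0.08 0.6 -0.16 0 0 0.07 1; -0.07 0.6 -0.16 0 0 0.07 1; -0.07 0.61 -0.16 0 0 0.07 1

-0.06 0.61 -0.16 0 0 0.07 1; -0.05 0.61 -0.16 0 0 0.07 1; -0.05 0.61 -0.16 0 0 0.07 1; -0.04 0.61 -0.16 0 0 0.07 1; -0.03 0.61 -0.16 0 0 0.07 1; -0.03 0.61 -0.16 0 0 0.07 1; -0.02 0.61 -0.16 0 0 0.07 1; -0.02 0.61 -0.16 0 0 0.07 1; -0.01 0.61 -0.16 0 0 0.07 1; 0 0.61 -0.16 0 0 0.07 1
```

Request:
jog_arm:
  plan: "-0.18 0.3 -0.16 0 0 0.07 1; -0.17 0.5 -0.16 0 0 0.07 1; -0.17 0.59 -0.16 0 0 0.07 1; -0.16 0.59 -0.16 0 0 0.07 1; -0.15 0.59 -0.16 0 0 0.07 1; -0.15 0.59 -0.16 0 0 0.07 1; -0.14 0.59 -0.16 0 0 0.07 1; -0.14 0.59 -0.16 0 0 0.07 1; -0.13 0.59 -0.16 0 0 0.07 1; -0.12 0.6 -0.16 0 0 0.07 1"

```text
time_s: 24.15
tcp_pos: [0.4631, -0.2096, 0.2227]
ee_rot: [[-0.913, -0.408, 0.001], [-0.408, 0.913, 0.0], [-0.001, -0.0, -1.0]]
wrist_force: [0.9, 0.3, -1.9]
gripper_width: 0.156
gripper_force: 29.9
```

Request:
jog_arm:
  plan: "-0.12 0.6 -0.16 0 0 0.07 1; -0.11 0.6 -0.16 0 0 0.07 1; -0.11 0.6 -0.16 0 0 0.07 1; -0.1 0.6 -0.16 0 0 0.07 1; -0.09 0.6 -0.16 0 0 0.07 1; -0.09 0.6 -0.16 0 0 0.07 1; -0.08 0.6 -0.16 0 0 0.07 1; -0.08 0.6 -0.16 0 0 0.07 1; -0.07 0.6 -0.16 0 0 0.07 1; -0.07 0.61 -0.16 0 0 0.07 1"

```text
time_s: 25.15
tcp_pos: [0.4289, -0.0617, 0.2626]
ee_rot: [[-0.949, -0.317, 0.001], [-0.317, 0.949, 0.001], [-0.001, 0.0, -1.0]]
wrist_force: [0.6, 0.3, -2.5]
gripper_width: 0.158
gripper_force: 29.9
```

Request:
jog_arm:
  plan: "-0.06 0.61 -0.16 0 0 0.07 1; -0.05 0.61 -0.16 0 0 0.07 1; -0.05 0.61 -0.16 0 0 0.07 1; -0.04 0.61 -0.16 0 0 0.07 1; -0.03 0.61 -0.16 0 0 0.07 1; -0.03 0.61 -0.16 0 0 0.07 1; -0.02 0.61 -0.16 0 0 0.07 1; -0.02 0.5 -0.16 0 0 0.07 1; -0.01 0.3 -0.16 0 0 0.07 1; 0 0.1 0 0 0 0 1"

```text
time_s: 26.15
tcp_pos: [0.4006, 0.0642, 0.2989]
ee_rot: [[-0.972, -0.234, 0.002], [-0.234, 0.972, 0.001], [-0.002, 0.001, -1.0]]
wrist_force: [-0.2, 0.9, -2.6]
gripper_width: 0.159
gripper_force: 29.9
```

```bash
python3 look.py 12; python3 sl.py 12 blue .42 .08; python3 plan.py .49 .118 .305 102.6 10 1
```

```text
26.25 [0.4005 0.0635 0.2981] [ 0.34 -0.36 -2.25] [0.007 0.043 0.005] 0.1588504091227614 29.88926902937237
face s [0.261  0.2651 0.2686] lat [-0.2631 -0.1366] centre -0.20008382097089564
low edge [-0.006   0.1695] 0.17067268807748132 high [-0.0047  0.2369] 0.23781500676032924
delta mm [89.51546345 54.45053679  6.8730332 ] turn [0.01132781 0.00982651 0.87923008] J [  32.   -3.  -20.   -0.  -73. -109.]
-0.4 0.13 -0.03 0 0 0.01 1; -0.4 0.13 -0.03 0 0 0.01 1; -0.4 0.13 -0.03 0 0 0.01 1; -0.4 0.13 -0.03 0 0 0.01 1; -0.4 0.13 -0.03 0 0 0.01 1; -0.4 0.13 -0.03 0 0 0.01 1; -0.4 0.13 -0.03 0 0 0.01 1; -0.4 0.13 -0.03 0 0 0.01 1; -0.4 0.13 -0.03 0 0 0.01 1; -0.4 0.13 -0.03 0 0 0.01 1
```

Request:
jog_arm:
  plan: "-0.4 0.13 -0.03 0 0 0.01 1; -0.4 0.13 -0.03 0 0 0.01 1; -0.4 0.13 -0.03 0 0 0.01 1; -0.4 0.13 -0.03 0 0 0.01 1; -0.4 0.13 -0.03 0 0 0.01 1; -0.4 0.13 -0.03 0 0 0.01 1; -0.4 0.13 -0.03 0 0 0.01 1; -0.4 0.13 -0.03 0 0 0.01 1; -0.4 0.13 -0.03 0 0 0.02 1; 0 0 0 0 0 0.02 1"

```text
time_s: 27.25
tcp_pos: [0.4831, 0.113, 0.3045]
ee_rot: [[-0.976, -0.216, 0.0], [-0.216, 0.976, -0.0], [0.0, -0.0, -1.0]]
wrist_force: [-0.7, 0.3, -3.0]
gripper_width: 0.158
gripper_force: 29.9
```

```bash
python3 plan.py .5895 .1374 .305 102.6 10 1
```

```text
delta mm [106.42497383  24.36004222   0.46224497] turn [-7.95547470e-03 -7.00598789e-05 -1.25373140e-01] J [  32.    6.   -9.    0.  -75. -109.]
-0.44 0 0 0 0 0 1; -0.44 0 0 0 0 0 1; -0.44 0 0 0 0 0 1; -0.44 0 0 0 0 0 1; -0.44 0 0 0 0 0 1; -0.44 0 0 0 0 0 1; -0.44 0 0 0 0 0 1; -0.44 0 0 0 0 0 1; -0.44 0 0 0 0 0 1; -0.44 0 0 0 0 0 1
```

Request:
jog_arm:
  plan: "-0.44 0 0 0 0 0 1; -0.44 0 0 0 0 0 1; -0.44 0 0 0 0 0 1; -0.44 0 0 0 0 0 1; -0.44 0 0 0 0 0 1; -0.44 0 0 0 0 0 1; -0.44 0 0 0 0 0 1; -0.44 0 0 0 0 0 1; -0.44 0 0 0 0 0 1; -0.44 0 0 0 0 0 1"

```text
time_s: 28.25
tcp_pos: [0.5902, 0.1363, 0.3047]
ee_rot: [[-0.976, -0.216, -0.0], [-0.216, 0.976, -0.0], [0.0, -0.0, -1.0]]
wrist_force: [-0.2, -1.1, -2.0]
gripper_width: 0.156
gripper_force: 29.9
```

```bash
python3 look.py 13; python3 sl.py 13 blue .615 .143; python3 - <<'E'
from station import r
t=r.sense()["tcp_pos"][:2]-[.5557,.417];print("s",t@[.218,-.976],"l",t@[.976,.218])
E
```

```text
28.35 [0.5906 0.1364 0.3041] [ 0.41 -0.01 -3.16] [-0.019  0.042  0.017] 0.15521918615558564 29.919999305857345
face s [0.2322 0.2364 0.2397] lat [-0.0587  0.0634] centre 0.0022410652854487345
low edge [-0.0213  0.1765] 0.17644491475151589 high [-0.0043  0.2394] 0.23943187008829192
s 0.2814438019580751 l -0.027150084615272456
```

Request:
jog_arm:
  plan: "0 0.2 0 0 0 0 1; 0 0.4 0 0 0 0 1; 0 0.45 0 0 0 0 1; 0 0.5 0 0 0 0 1; 0 0.5 0 0 0 0 1; 0 0.5 0 0 0 0 1; 0 0.5 0 0 0 0 1; 0 0.45 0 0 0 0 1; 0 0.4 0 0 0 0 1; 0 0.2 0 0 0 0 1"

```text
time_s: 29.35
tcp_pos: [0.5669, 0.2372, 0.3047]
ee_rot: [[-0.976, -0.217, -0.0], [-0.217, 0.976, 0.0], [0.0, 0.0, -1.0]]
wrist_force: [-0.1, 0.7, -2.0]
gripper_width: 0.159
gripper_force: 29.9
```

```bash
python3 look.py 14;  python3 - <<'E'
from station import r
t=r.sense()["tcp_pos"][:2]-[.5557,.417];print("s",t@[.218,-.976],"l",t@[.976,.218])
from h import *
p,d,K,E=load("side","14");cv2.imwrite("pics/c14.png",cv2.resize(cv2.cvtColor(p[180:340,200:360],cv2.COLOR_RGB2BGR),(600,600)))
E
```

```text
29.45 [0.567  0.2368 0.3047] [ 0.3  -0.08 -2.9 ] [-0.007  0.068  0.006] 0.15428756920279837 29.9198231077753
s 0.1783320167562973 l -0.028218711177047162
```

View pics/c14.png

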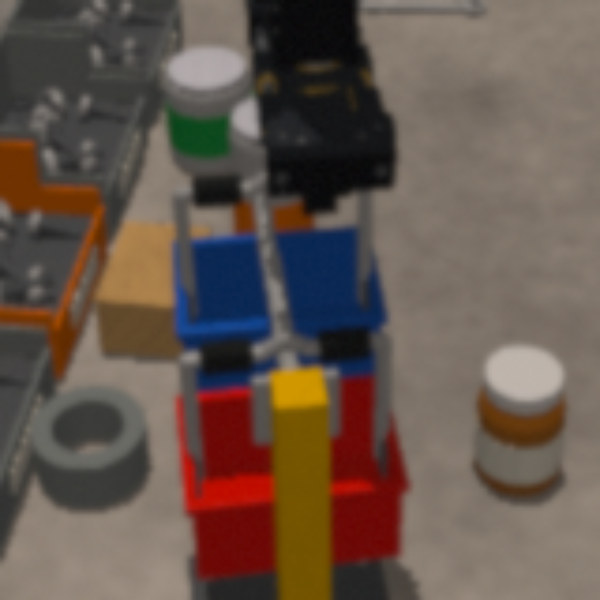

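The blue tote is threaded on the prong behind the red one (handle at about (262,195)), and the red still hangs level with a gap between them. I'll lower it.

Request:
jog_arm:
  plan: "-0.06 0.04 0 0 0 0 1; 0 0 0.2 0 0 0 1; 0 0 0.3 0 0 0 1; 0 0 0.3 0 0 0 1; 0 0 0.3 0 0 0 1; 0 0 0.25 0 0 0 1; 0 0 0.15 0 0 0 1; 0 0 0.1 0 0 0 1; 0 0 0.06 0 0 0 1; 0 0 0 0 0 0 1"

```text
time_s: 30.45
tcp_pos: [0.5692, 0.2379, 0.2642]
ee_rot: [[-0.976, -0.216, 0.003], [-0.216, 0.976, 0.001], [-0.003, 0.001, -1.0]]
wrist_force: [1.3, 0.5, -0.8]
gripper_width: 0.16
gripper_force: 29.9
```

```bash
python3 look.py 15;  python3 - <<'E'
from station import r
s=r.sense();t=s["tcp_pos"][:2]-[.5557,.417];f=s["wrist_force"][:2];print("s",t@[.218,-.976],"l",t@[.976,.218],"fs",f@[.218,-.976],"fl",f@[.976,.218])
E
```

```text
30.55 [0.5691 0.2379 0.2641] [1.6  1.11 0.4 ] [ 0.251 -0.536  0.005] 0.15448503789069024 29.91991760325618
s 0.1777574401482641 l -0.025933789200944857 fs -0.734658308087951 fl 1.803100856824516
```

Request:
jog_arm:
  plan: "-0.04 0.03 0.03 0 0 0 1; -0.02 0.03 0.05 0 0 0 1; 0 0 0.05 0 0 0 1; 0 0 0.03 0 0 0 1; 0 0 0 0 0 0 1; 0 0 0 0 0 0 1; 0 0 0 0 0 0 1; 0 0 0 0 0 0 1; 0 0 0 0 0 0 1; 0 0 0 0 0 0 1"

```text
time_s: 31.55
tcp_pos: [0.5708, 0.2401, 0.261]
ee_rot: [[-0.976, -0.217, 0.004], [-0.217, 0.976, 0.002], [-0.005, 0.001, -1.0]]
wrist_force: [2.1, 2.3, 5.0]
gripper_width: 0.158
gripper_force: 29.9
```

```bash
python3 look.py 16;  python3 - <<'E'
from station import r
s=r.sense();t=s["tcp_pos"][:2]-[.5557,.417];f=s["wrist_force"][:2];print("s",t@[.218,-.976],"l",t@[.976,.218],"fs",f@[.218,-.976],"fl",f@[.976,.218])
E
```

```text
31.65 [0.5708 0.2401 0.261 ] [2.06 2.31 4.91] [ 0.709 -0.738  0.064] 0.15536814847558258 29.92365551297553
s 0.17600058477471722 l -0.02378762742579644 fs -1.8051515687696662 fl 2.511606882130493
```

Seated (5 N up, s ≈ 0.176). I'll release partway and rise.

Request:
jog_arm:
  plan: "-0.03 0.03 -0.02 0 0 0 1; 0 0 0 0 0 0 1; 0 0 0 0 0 0 0.4; 0 0 0 0 0 0 0.2; 0 0 0 0 0 0 0.2; 0 0 0 0 0 0 0.2; 0 0 0 0 0 0 0.2; 0 0 0 0 0 0 0.2; 0 0 0 0 0 0 0.2; 0 0 0 0 0 0 0.2"

```text
time_s: 32.65
tcp_pos: [0.5701, 0.2401, 0.2598]
ee_rot: [[-0.976, -0.216, -0.0], [-0.216, 0.976, 0.0], [0.0, 0.0, -1.0]]
wrist_force: [0.4, -0.2, 0.1]
gripper_width: 0.402
gripper_force: 0.0
```

Request:
jog_arm:
  plan: "0 0 -0.2 0 0 0 0.2; 0 0 -0.4 0 0 0 0.2; 0 0 -0.6 0 0 0 0.2; 0 0 -0.8 0 0 0 0.2; 0 0 -0.8 0 0 0 0.2; 0 0 -0.8 0 0 0 0.2; 0 0 -0.6 0 0 0 0.2; 0.8 0 0 0 0 0 0.2; 0.8 0 0 0 0 0 0.2; 0.8 0 0 0 0 0 0.2"

```text
time_s: 33.65
tcp_pos: [0.5111, 0.227, 0.3659]
ee_rot: [[-0.976, -0.216, 0.001], [-0.216, 0.976, 0.001], [-0.001, 0.0, -1.0]]
wrist_force: [-0.9, 0.1, 0.3]
gripper_width: 0.401
gripper_force: 0.0
```

```bash
python3 look.py 17; python3 - <<'E'
from h import *
post=np.array([.5557,.417]);u=np.array([.218,-.976]);L=np.array([.976,.218])
p,d,K,E=load("side","17");P=cloud(p,d,K,E);f=P[...,:2]-post;s,l,z=f@u,f@L,P[...,2]
for a,b in((.04,.1),(.145,.205)):
    m=(s>a)&(s<b)&(abs(l)<.055)&(abs(l)>.02)&(z>.255)&(z<.31);print("s",np.median(s[m]),"z",[np.median(z[m&(l<0)]),np.median(z[m&(l>0)])])
cv2.imwrite("pics/c17.png",cv2.resize(cv2.cvtColor(p[180:340,200:360],cv2.COLOR_RGB2BGR),(600,600)))
E
```

```text
33.75 [0.5102 0.2266 0.3672] [-0.07  0.4   0.63] [-0.03  -0.069  0.017] 0.4002182180502054 0.0
s 0.06495173688244316 z [np.float64(0.279234927392048), np.float64(0.2799516265432018)]
s 0.1693013965882715 z [np.float64(0.27727737054145013), np.float64(0.278495333473626)]
```

View pics/c17.png

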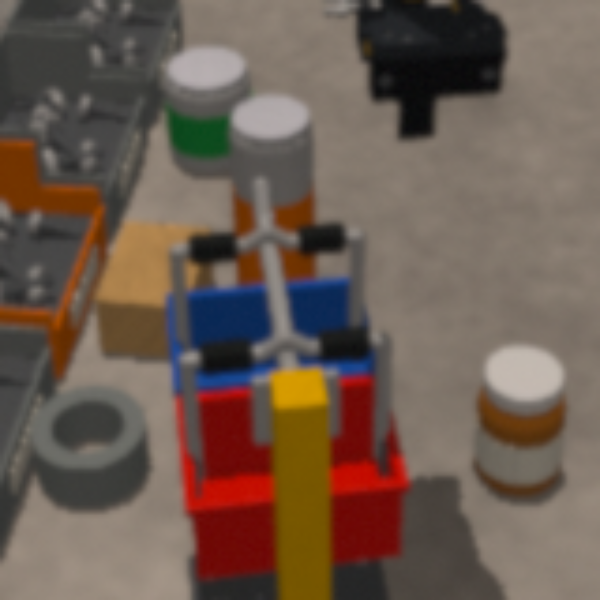

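Both totes hang level by their peaks: blue's handle at about (268,240), red's at (285,345), spaced 104 mm along the prong. The gripper is clear and nothing else has moved, so I'll let them settle for a second and hand in.

Request:
jog_arm:
  plan: "0 0 0 0 0 0 0.2; 0 0 0 0 0 0 0.2; 0 0 0 0 0 0 0.2; 0 0 0 0 0 0 0.2; 0 0 0 0 0 0 0.2; 0 0 0 0 0 0 0.2; 0 0 0 0 0 0 0.2; 0 0 0 0 0 0 0.2; 0 0 0 0 0 0 0.2; 0 0 0 0 0 0 0.2"

```text
time_s: 34.75
tcp_pos: [0.5115, 0.2271, 0.3649]
ee_rot: [[-0.976, -0.216, 0.0], [-0.216, 0.976, 0.0], [-0.0, -0.0, -1.0]]
wrist_force: [-1.0, -0.0, 1.0]
gripper_width: 0.399
gripper_force: 0.0
```

```bash
python3 -c "
from station import r
print(r.finish_job())"
```

```text
the job is handed in; nothing more can be done
None
```

I handed the job in at about 35 s: the red tote hangs level and released in the back dip and the blue one in the front dip, with nothing else visibly moved; no verdict came back.

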